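Clip the jars away in their rails

ROBOT

A 6-joint arm with a two-finger parallel gripper is mounted at the origin on a cart in front of the work surface, level with it; the furniture and walls round the work are solid. World frame = base frame: x ahead of the robot, y to its left, z up, the work surface at z = 0. Lengths are in m, angles in rad, forces in N, time in s.
With the tool pointing down it reaches from about 0.225 to 0.875 m from the base axis. Payload 3.4 kg.
Tool frame: the origin (TCP) lies between the finger pads; the fingertips stand 22 mm ahead of it and the grasp point (between the pads) lies 3 mm ahead of it; z points along the fingers, x is the direction in which the jaws open and shut, and the axes are right-handed (so a half turn about z gives the same grasp; the last joint's range is limited). The gripper opens to 85 mm and grips with 20 to 120 N. Pads are 22 mm wide; open, the fingers measure 114 mm over their backs; the gripper's body (76 mm by 85 mm) begins 54 mm behind the grasp point. The pads swing forward as they close: fully open they stand 13 mm farther back than shut.
Start: joints at [-1.319, 0.276, 1.505, -0, 1.361, -0.121], TCP at [0.209, -0.536, 0.253] pointing down, gripper open.
Joint ranges: [-2.89, 2.89], [-0.75, 2.08], [0.22, 2.7], [-1.18, 4.32], [0.11, 2.71], [-2.7, 2.7]. Speed limits (rad/s): [2.57, 2.57, 3.14, 3.14, 3.14, 3.14].

INTERFACE

Orientations are given as [roll, pitch, yaw] about the fixed x, y, z axes, in that order (R = Rz(yaw) Ry(pitch) Rx(roll)).
In Python, from bench import get_obs, read_camera, finish_job gives the robot as it stands.
- The arm moves only by the shell command python3 -m pendant 'ROWS' [FORCE]. ROWS is JSON, a list of rows, each an object of numbers: "ax", "ay", "az": the turn, a rotation vector about the tool's x, y, z in rad; "x", "y", "z": the shift along the tool's x, y, z in cm; "fingers": the opening, from 0 (shut) to 1 (fully open). A call has 1 to 12 rows; each row is the pose to reach, as a shift and turn from the pose commanded when the call began, along the tool's axes at that moment; what a row does not reach only later rows make up. A row lasts 1/8 s, in which the tool goes at most 62.5 mm and 10.7 degrees, less where a joint would pass 70% of its speed; a pose out of reach is approached as far as the arm can. A call with a gripper value outside its range is refused whole. The fingers move at their own pace and stop on an object; FORCE is the grip in N (left out, the last holds). Time passes only in rows, so rows that repeat a pose let the fingers close. It gives the time, the measured TCP pose, the force and the opening at its end, in the units of the state.
- get_obs(): the state, without advancing time (a new reading comes with each control period).
- read_camera(name): name is "scene" or "side" or "wrist"; returns a dict with "img" (384x512x3 uint8, red, green, blue), "mtx" (3x3 intrinsics, pixels), "distortion" ([k1, k2, p1, p2, k3] as OpenCV has them; the pictures are not rectified), "R" (3x3) and "t" (3): a world point X has camera coordinates R X + t; the wrist camera has in their place "T_tool_cam" (4x4, takes a point from camera to tool coordinates, whose origin is the TCP and whose axes are the tool frame's). Camera axes: x right, y down, z forward; pixel columns grow to the right and rows downward; lengths in m; the calibration is good to about 2 mm. A picture is of the moment at which its call begins: read the wrist's pose just before it. There is no depth.
- finish_job(): hands the job in, once; it reports no verdict.
The state is a dict: "clock": time; "joint_positions": joint angles; "joint_vel": joint speeds; "tau": joint torques, N m; "eef_pos": TCP position; "eef_rot": TCP orientation; "contact_force": force on the tool from outside, world axes, zero at the start; "wrist_torque": the same for the moment, N m; "opening": finger opening in m.
Only numpy, scipy, OpenCV 4.12 (cv2) and the standard library are available. Lean on these libraries where they do the work, as an engineer would, in place of code of your own. Each camera call takes 0.05 s, during which the arm holds its last target. There are 200 camera calls.

TASK

Put the jars away in the two jar rails on the bench: every blue-capped small jar upright in the narrower rail and every cream-capped big jar upright in the wider rail. Feed them in by the open mouth and push each row along as one line until the rail's spring clip has snapped shut behind the last jar. Leave the black-capped jar and the loupe where they are.

Things in the scene. Friction and masses are not known exactly. Their poses are not given: they have to be found in the camera images.
- small_jar_1: small jar: glass, blue screw cap, round, 38 mm diameter, 54 mm high, 0.12 to 0.24 kg with a heavy base, stands upright; origin at the centre of its underside, z up; may be absent
- small_jar_2: small jar: glass, blue screw cap, round, 38 mm diameter, 54 mm high, 0.12 to 0.24 kg with a heavy base, stands upright; origin at the centre of its underside, z up; may be absent
- small_jar_3: small jar: glass, blue screw cap, round, 38 mm diameter, 54 mm high, 0.12 to 0.24 kg with a heavy base, stands upright; origin at the centre of its underside, z up; may be absent
- big_jar_1: big jar: glass, cream-white screw cap, round, 48 mm diameter, 52 mm high, 0.12 to 0.24 kg with a heavy base, stands upright; origin at the centre of its underside, z up; may be absent
- big_jar_2: big jar: glass, cream-white screw cap, round, 48 mm diameter, 52 mm high, 0.12 to 0.24 kg with a heavy base, stands upright; origin at the centre of its underside, z up; may be absent
- rail_narrow: narrower aluminium jar rail, fixed; takes the 38 mm jars one behind the other. Origin on the bench at the clip, mid-lane; +x points into the lane (mouth to closed end), z up. No floor: jars slide on the bench. Lane 41 mm wide, walls 3 mm thick, 30 mm high; feet and posts reach 11 mm outside them. End stop at x 130 mm, roof over x 30 to 132 mm
- mouth_narrow (a point): open mouth of this rail: on the bench, mid-lane, at x = -76 mm of the rail, where the front guide walls begin (they run to x -41 mm, open above). Flared lips reach 18 mm farther out and 9 mm wider on each side at their tips. Axes as the rail's
- clip_narrow (a point): spring clip: mid-lane at x = 0 of the rail, 19 mm above the bench. From each side a round steel nub (radius 5 mm, z 9 to 29 mm) on a leaf spring, 29 mm between them at rest. Pushing a jar through takes roughly 4 to 12 N; they close behind a jar once its centre is about 15 mm past
- roof_narrow (a point): front edge of this rail's clear roof, mid-lane, on its top: 65 mm above the bench (underside 62 mm, post heads 68 mm), 30 mm past the clip. Jars can enter only by the mouth
- rail_wide: wider aluminium jar rail, fixed; takes the 48 mm jars one behind the other. Origin on the bench at the clip, mid-lane; +x points into the lane (mouth to closed end), z up. No floor: jars slide on the bench. Lane 51 mm wide, walls 3 mm thick, 30 mm high; feet and posts reach 11 mm outside them. End stop at x 130 mm, roof over x 30 to 132 mm
- mouth_wide (a point): open mouth of this rail: on the bench, mid-lane, at x = -76 mm of the rail, where the front guide walls begin (they run to x -41 mm, open above). Flared lips reach 18 mm farther out and 9 mm wider on each side at their tips. Axes as the rail's
- clip_wide (a point): spring clip: mid-lane at x = 0 of the rail, 19 mm above the bench. From each side a round steel nub (radius 5 mm, z 9 to 29 mm) on a leaf spring, 39 mm between them at rest. Pushing a jar through takes roughly 4 to 12 N; they close behind a jar once its centre is about 15 mm past
- roof_wide (a point): front edge of this rail's clear roof, mid-lane, on its top: 65 mm above the bench (underside 62 mm, post heads 68 mm), 30 mm past the clip. Jars can enter only by the mouth
- pickle_jar: bystander, leave alone: jar with a black cap, 44 mm diameter, 47 mm high; origin at the centre of its underside
- loupe: bystander, leave alone: small folding loupe 24x32x19 mm on the bench; origin at the centre of its underside
- vice_bar (a point): middle of the handle bar of the small bench vice (fixed, an obstacle): the bar is 65 mm long and 34 to 84 mm above the bench; the vice body, up to 115 mm high, lies behind it (farther in x, 0.64 to 0.77 m, and y -0.37 to -0.24 m)
Things that resemble listed ones, but are neither listed nor needed, are in the scene too. Leave any orange look-alike of the small_jar_3 alone. Leave any brown look-alike of the small_jar_2 alone.

How it is judged:
By the outcome, as a careful person would: the job done as asked, in the order asked, and still so for the second after the job is handed in, with the robot touching nothing.
Of small_jar_1, small_jar_2, small_jar_3, big_jar_1, big_jar_2 only 4 to 5 are there at a start; the rules pass over those that are not, and their reading is None.
At some moment in a run one of small_jar_1, small_jar_2, small_jar_3, big_jar_1, big_jar_2 may be knocked a few centimetres aside while the robot is not near it.
Once in a run the grip may slacken for a moment while it holds something.
It also fails if it takes over 200 s, if anything falls off the work surface, if the arm or the gripper's body presses on something with over 40 N, if the wrist force passes 120 N, or if a joint passes its speed limit or range.

## Working session

There is one attempt and no reset: what is moved stays moved. The work goes in short steps, Python scripts to look and compute and a shell command to move; the robot and the scene stay as the last step left them, time stands still between calls to the robot, and variables do not carry over. Pictures are saved under pics/ and viewed, about 12 in all and at most 16, crops included, and the job is handed in when it is done.

```bash
ls; mkdir -p pics; cat > h.py <<'E'
import numpy as np,cv2
from bench import get_obs,read_camera
from scipy.spatial.transform import Rotation as Ro
def cam(name):
    o=get_obs(); c=read_camera(name)
    if 'T_tool_cam' in c:
        T=np.eye(4);T[:3,:3]=Ro.from_euler('xyz',o['eef_rot']).as_matrix();T[:3,3]=o['eef_pos']
        M=np.linalg.inv(T@np.array(c['T_tool_cam']));c['R']=M[:3,:3];c['t']=M[:3,3]
    for k in('R','t','mtx','distortion'):c[k]=np.array(c[k],float)
    return c
def ray(c,uv,z):
    p=cv2.undistortPoints(np.array([[uv]],float),c['mtx'],c['distortion'])[0,0]
    C=-c['R'].T@c['t'];d=c['R'].T@np.array([*p,1]);return C+d*(z-C[2])/d[2]
def proj(c,P):
    return cv2.projectPoints(np.array(P,float).reshape(-1,3),cv2.Rodrigues(c['R'])[0],c['t'],c['mtx'],c['distortion'])[0][:,0]
def save(c,n,crop=None,s=1):
    im=c['img'][...,::-1]
    if crop:u0,v0,u1,v1=crop;im=im[v0:v1,u0:u1]
    cv2.imwrite('pics/'+n,cv2.resize(im,None,fx=s,fy=s,interpolation=cv2.INTER_CUBIC))
E
python3 - <<'E'
from h import *
import pickle
for n in('scene','side'):
    c=cam(n);save(c,n+'0.png',None,1.5);pickle.dump(c,open(n+'.pkl','wb'));print(n,-c['R'].T@c['t'])
print(get_obs())
E
```

```text
pics
scene [-0.03020033 -0.67530067  0.46903633]
side [ 0.33210489 -1.18574724  0.66901205]
{'clock': 0.1, 'joint_positions': array([-1.31897923e+00,  2.76536076e-01,  1.50600791e+00, -1.10170824e-05,
        1.36070480e+00, -1.20993919e-01]), 'joint_vel': array([ 0.00120393,  0.00014615, -0.00287479, -0.0005009 ,  0.00031268,
        0.00046085]), 'tau': array([ 1.20722314e-03, -4.17698872e+01, -2.46405691e+01, -1.80397928e-04,
        5.79116429e-03, -3.50813394e-06]), 'eef_pos': array([ 0.2093202 , -0.53507776,  0.25252317]), 'eef_rot': array([-3.14140345e+00,  1.64532092e-03, -1.19798285e+00]), 'contact_force': array([-0.14125946,  0.53146798, -0.20004639]), 'wrist_torque': array([-0.01281024,  0.02931102, -0.00912349]), 'opening': 0.08521312919586438}
```

View pics/scene0.png

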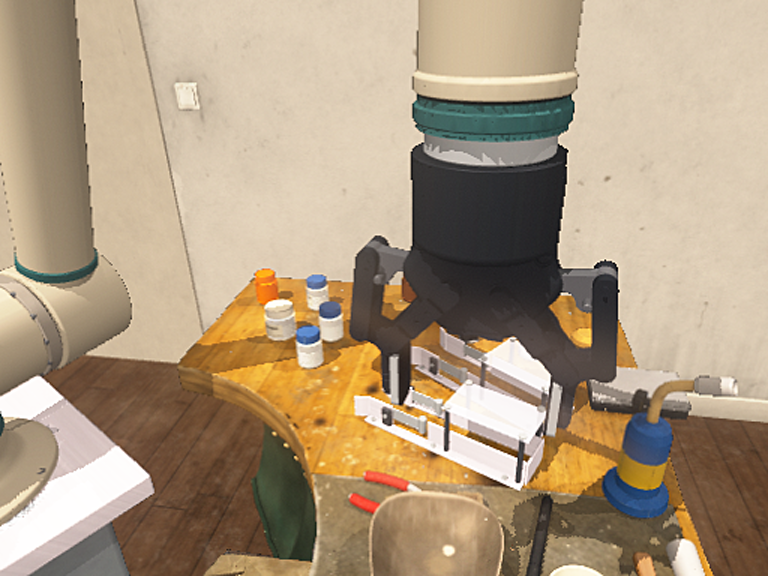

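View pics/side0.png

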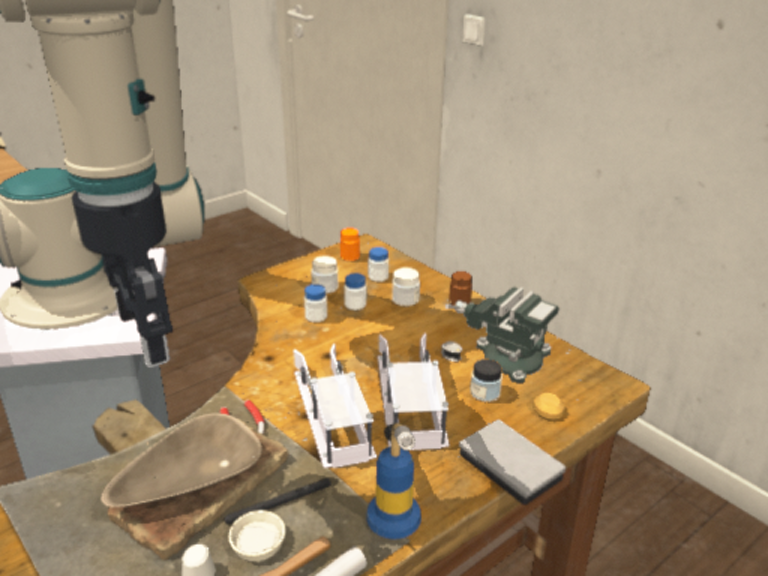

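The side view shows three blue caps at about (315,292), (355,283) and (378,257), and cream caps at (325,265) and (405,275). The orange (350,243) and brown (460,288) jars are look-alikes. The black cap is at (487,370) and the loupe at (452,350). The mouths of both rails point away from the side camera.

```bash
python3 - <<'E'
from h import *
import pickle
c=pickle.load(open('side.pkl','rb'))
hsv=cv2.cvtColor(c['img'],cv2.COLOR_RGB2HSV)
m=cv2.inRange(hsv,(105,120,40),(125,255,255));m[:150]=0
n,l,s,ce=cv2.connectedComponentsWithStats(m)
for i in range(1,n):
    if s[i,4]>30:print('blue',ce[i],s[i],ray(c,ce[i],.047).round(3))
for n,uv,z in [('creamA',(325,261),.05),('creamB',(405,274),.05),('black',(487,369),.045),('loupe',(452,350),.015),('orange',(350,235),.05),('brown',(460,278),.05),
 ('Ltop postFL',(316,384),.065),('L roof FR',(352,374),.065),('L BR',(371,424),.065),('L BL',(327,433),.065),('R FL',(388,366),.065),('R FR',(436,362),.065),('R BR',(446,406),.065),('R BL',(396,412),.065),
 ('L lipL',(297,352),.03),('L lipR',(334,347),.03),('R lipL',(382,337),.03),('R lipR',(425,335),.03)]:
    print(n,ray(c,np.array(uv)/1.5,z).round(3))
w=cam('wrist');print(w['mtx'],(-w['R'].T@w['t']).round(3),w['R'].round(2));print(w['T_tool_cam'])
cv2.imwrite('pics/w0.png',w['img'][...,::-1])
save(c,'side_crop.png',(185,200,315,320),6)
E
```

```text
blue [251.87692308 168.98461538] [247 166  11   7  65] [ 0.542 -0.021  0.047]
blue [236.03947368 186.98684211] [231 183  11   9  76] [ 0.485 -0.111  0.047]
blue [209.34831461 194.28089888] [204 190  12  10  89] [ 0.415 -0.136  0.047]
blue [262.83768657 313.94962687] [252 299  23  29 536] [ 0.467 -0.56   0.047]
blue [262.01353965 347.78916828] [245 334  35  25 517] [ 0.451 -0.634  0.047]
creamA [ 0.444 -0.04   0.05 ]
creamB [ 0.573 -0.108  0.05 ]
black [ 0.633 -0.384  0.045]
loupe [ 0.61  -0.29   0.015]
orange [0.502 0.055 0.05 ]
brown [ 0.663 -0.136  0.05 ]
Ltop postFL [ 0.391 -0.405  0.065]
L roof FR [ 0.441 -0.391  0.065]
L BR [ 0.45  -0.495  0.065]
L BL [ 0.395 -0.502  0.065]
R FL [ 0.492 -0.381  0.065]
R FR [ 0.559 -0.383  0.065]
R BR [ 0.549 -0.477  0.065]
R BL [ 0.484 -0.478  0.065]
L lipL [ 0.375 -0.279  0.03 ]
L lipR [ 0.431 -0.275  0.03 ]
R lipL [ 0.506 -0.26   0.03 ]
R lipR [ 0.573 -0.266  0.03 ]
[[291.57528006   0.         251.94276053]
 [  0.         291.57528006 189.70876362]
 [  0.           0.           1.        ]] [ 0.279 -0.508  0.372] [[ 0.36 -0.93 -0.  ]
 [-0.89 -0.35  0.3 ]
 [-0.28 -0.11 -0.96]]
[[ 9.99999703e-01 -4.11117338e-04 -6.51599764e-04  3.62933763e-04]
 [ 5.85723582e-04  9.55095695e-01  2.96296928e-01 -7.49364906e-02]
 [ 5.00527325e-04 -2.96297222e-01  9.55095653e-01 -1.19777562e-01]
 [ 0.00000000e+00  0.00000000e+00  0.00000000e+00  1.00000000e+00]]
```

View pics/side_crop.png

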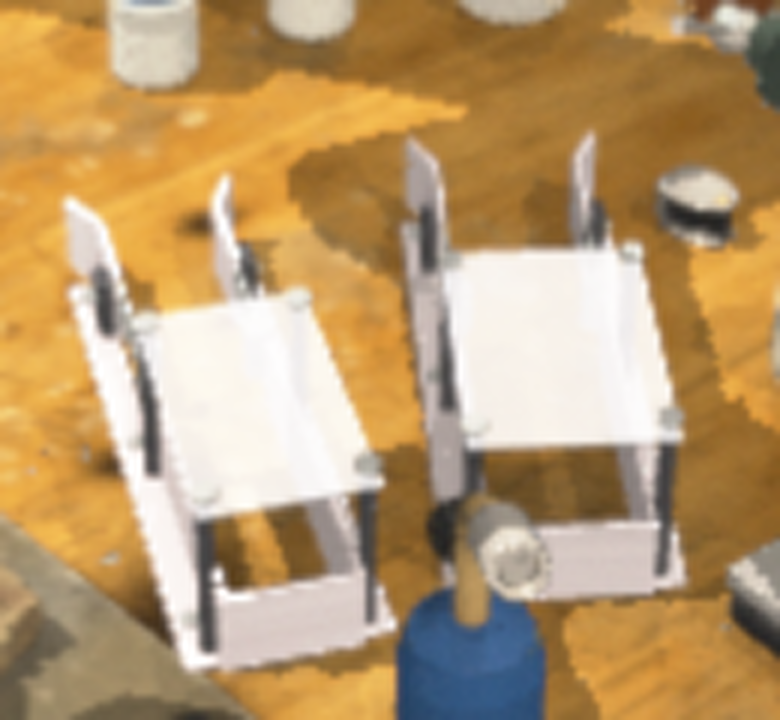

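The left rail (x≈0.40) is the narrow one and the right rail (x≈0.53) the wide one. All five jars are there. Next I turn the tool to yaw 0 and take an overhead look with the wrist camera.

```bash
python3 -m pendant '[{"z":-5},{"x":-4,"y":-8,"z":-8,"az":-0.18},{"x":-8,"y":-17,"z":-8,"az":-0.36},{"x":-12,"y":-26,"z":-8,"az":-0.54},{"x":-15.6,"y":-34.1,"z":-8,"az":-0.72},{"x":-15.6,"y":-34.1,"z":-8,"az":-0.9},{"x":-15.6,"y":-34.1,"z":-8,"az":-1.08},{"x":-15.6,"y":-34.1,"z":-8,"az":-1.198},{"x":-15.6,"y":-34.1,"z":-8,"az":-1.198},{"x":-15.6,"y":-34.1,"z":-8,"az":-1.198},{"x":-15.6,"y":-34.1,"z":-8,"az":-1.198},{"x":-15.6,"y":-34.1,"z":-8,"az":-1.198}]'
python3 - <<'E'
from h import *
import pickle
w=cam('wrist');pickle.dump(w,open('w1.pkl','wb'));save(w,'w1.png',None,1.5);print(get_obs()['joint_vel'].round(3))
E
```

```text
[ 0.001  0.    -0.005 -0.     0.001 -0.002]schema error: expected keys ax, ay, az, x, y, z, fingers
```

View pics/w1.png

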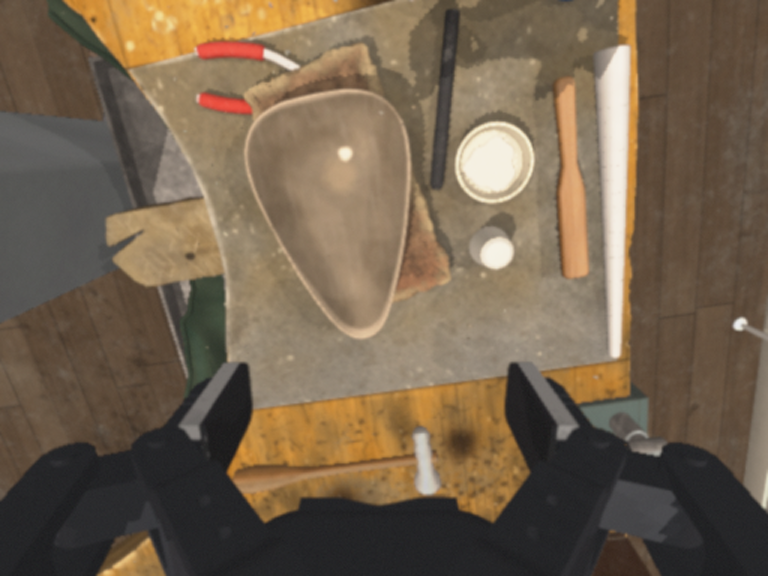

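The rows need all seven keys. The picture shows only the stone mat and clutter at the start pose, with the gripper along the bottom edge.

```bash
python3 -m pendant '[{"ax":0,"ay":0,"az":0,"x":0,"y":0,"z":-5,"fingers":1},{"ax":0,"ay":0,"az":-0.18,"x":-3,"y":-8,"z":-8,"fingers":1},{"ax":0,"ay":0,"az":-0.36,"x":-6,"y":-16,"z":-8,"fingers":1},{"ax":0,"ay":0,"az":-0.54,"x":-9,"y":-24,"z":-8,"fingers":1},{"ax":0,"ay":0,"az":-0.72,"x":-11.4,"y":-32.5,"z":-8,"fingers":1},{"ax":0,"ay":0,"az":-0.9,"x":-11.4,"y":-32.5,"z":-8,"fingers":1},{"ax":0,"ay":0,"az":-1.08,"x":-11.4,"y":-32.5,"z":-8,"fingers":1},{"ax":0,"ay":0,"az":-1.198,"x":-11.4,"y":-32.5,"z":-8,"fingers":1},{"ax":0,"ay":0,"az":-1.198,"x":-11.4,"y":-32.5,"z":-8,"fingers":1},{"ax":0,"ay":0,"az":-1.198,"x":-11.4,"y":-32.5,"z":-8,"fingers":1},{"ax":0,"ay":0,"az":-1.198,"x":-11.4,"y":-32.5,"z":-8,"fingers":1},{"ax":0,"ay":0,"az":-1.198,"x":-11.4,"y":-32.5,"z":-8,"fingers":1}]'
python3 - <<'E'
from h import *
import pickle
w=cam('wrist');pickle.dump(w,open('w1.pkl','wb'));save(w,'w2.png',None,1.5);print(get_obs()['joint_vel'].round(3))
E
```

```text
clock: 1.7
eef_pos: [0.4703, -0.3113, 0.3333]
eef_rot: [3.142, -0.0, -0.001]
contact_force: [0.4, -0.0, 0.0]
opening: 0.0857
[ 0.002  0.001 -0.001  0.002  0.001  0.   ]
```

View pics/w2.png

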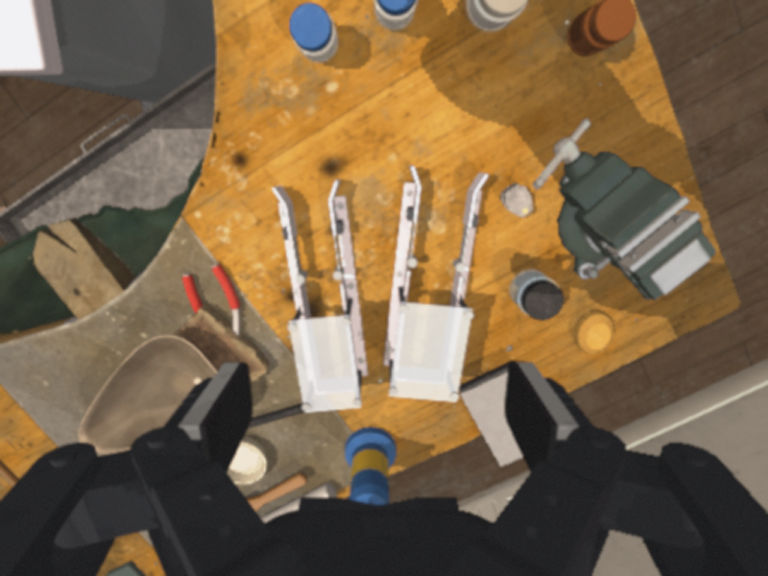

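The overhead view is clear. The narrow rail's lips are at (276,188) and (335,181) and the wide rail's at (413,168) and (485,176). Two blue caps and a cream cap sit along the top edge. One enlarged crop will give the rail corners.

```bash
python3 - <<'E'
from h import *
import pickle
c=pickle.load(open('w1.pkl','rb'));save(c,'w2c.png',(175,105,331,280),3.4)
E
```

```text
(no output)
```

View pics/w2c.png

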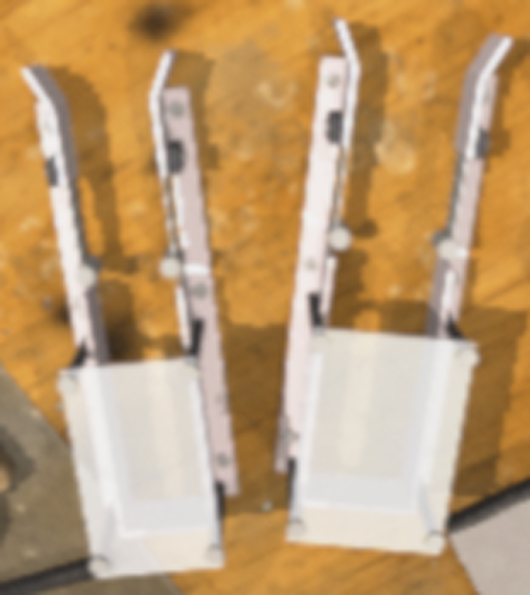

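```bash
python3 - <<'E'
from h import *
import pickle
c=pickle.load(open('w1.pkl','rb'))
f=lambda p,z:ray(c,(np.array(p)+.5)/3.4+np.array([175,105])-.5,z)[:2]
for n,roof,nub,tip,bend in [('N',[(62,370),(200,358),(223,566),(95,577)],[(87,275),(171,267)],[(26,70),(168,55)],[(53,106),(155,92)]),
  ('W',[(316,330),(478,342),(442,552),(290,540)],[(340,238),(449,247)],[(340,22),(505,40)],[(355,72),(465,92)])]:
    r=[f(p,.065) for p in roof];F=(r[0]+r[1])/2;B=(r[2]+r[3])/2
    m=[sum(f(p,z) for p in q)/2 for q,z in((nub,.029),(tip,.03),(bend,.03))]
    d=B-F;print(n,'F',F.round(4),'B',B.round(4),'len',np.linalg.norm(d).round(4),'ang',np.degrees(np.arctan2(d[1],d[0])).round(1))
    print(' clip,tip,bend',np.round(m,4),'ang tip->F',[np.degrees(np.arctan2(*(F-q)[::-1])).round(1) for q in m], 'ang nub perp', (np.degrees(np.arctan2(*(f(nub[1],.029)-f(nub[0],.029))[::-1]))-90).round(1),[np.linalg.norm(F-q).round(4) for q in m])
h=cv2.cvtColor(c['img'],cv2.COLOR_RGB2HSV);m=cv2.inRange(h,(105,120,40),(125,255,255));m[150:]=0
n,l,s,ce=cv2.connectedComponentsWithStats(m)
for i in range(1,n):
    if s[i,4]>30:print('blue',ce[i],s[i],ray(c,ce[i],.05).round(3))
for n,p,z in[('cream',(500,3),.052),('loupe',(517,200),.015),('black',(544,299),.047)]:print(n,ray(c,np.array(p)/1.5,z).round(3))
E
```

```text
N F [ 0.4141 -0.3894] B [ 0.4225 -0.4897] len 0.1007 ang -85.2
 clip,tip,bend [[ 0.4099 -0.3591]
 [ 0.4004 -0.2681]
 [ 0.4026 -0.2832]] ang tip->F [np.float64(-82.2), np.float64(-83.6), np.float64(-83.8)] ang nub perp -84.5 [np.float64(0.0305), np.float64(0.1221), np.float64(0.1068)]
W F [ 0.5255 -0.3771] B [ 0.5155 -0.4768] len 0.1002 ang -95.7
 clip,tip,bend [[ 0.5278 -0.3463]
 [ 0.5361 -0.2556]
 [ 0.5317 -0.2764]] ang tip->F [np.float64(-94.3), np.float64(-95.0), np.float64(-93.5)] ang nub perp -95.0 [np.float64(0.0309), np.float64(0.122), np.float64(0.1009)]
blue [263.35862069   3.1862069 ] [253   0  23   9 145] [ 0.484 -0.123  0.05 ]
blue [206.59284497  17.82623509] [194   3  26  30 587] [ 0.414 -0.139  0.05 ]
cream [ 0.569 -0.122  0.052]
loupe [ 0.608 -0.284  0.015]
black [ 0.633 -0.377  0.047]
```

Rails: narrow clip at (0.411,-0.359) heading -84.4°, wide clip at (0.528,-0.347) heading -95.3°. I'll hover over the jars to refine their positions.

```bash
python3 -m pendant '[{"ax":0,"ay":0,"az":-0.096,"x":-1,"y":-6,"z":3,"fingers":0.65},{"ax":0,"ay":0,"az":-0.096,"x":-2,"y":-12,"z":6,"fingers":0.65},{"ax":0,"ay":0,"az":-0.096,"x":-2,"y":-19,"z":9,"fingers":0.65},{"ax":0,"ay":0,"az":-0.096,"x":-2,"y":-19,"z":9,"fingers":0.65},{"ax":0,"ay":0,"az":-0.096,"x":-2,"y":-19,"z":9,"fingers":0.65},{"ax":0,"ay":0,"az":-0.096,"x":-2,"y":-19,"z":9,"fingers":0.65}]'
cat >> h.py <<'E'
def jars(c,n=None,vmax=384):
    h=cv2.cvtColor(c['img'],cv2.COLOR_RGB2HSV);out=[]
    for name,lo,hi,z in(('blue',(105,120,40),(125,255,255),.054),('cream',(12,15,130),(35,85,255),.052)):
        m=cv2.inRange(h,lo,hi);m[vmax:]=0
        m=cv2.morphologyEx(m,cv2.MORPH_OPEN,np.ones((5,5)))
        k,l,s,ce=cv2.connectedComponentsWithStats(m)
        for i in range(1,k):
            if s[i,4]>150: out.append((name,ce[i].round(0),s[i],ray(c,ce[i],z-.004).round(4)))
    if n:save(c,n,None,1.5)
    return out
E
python3 - <<'E'
from h import *
w=cam('wrist')
for j in jars(w,'w3.png'):print(j)
E
```

```text
clock: 2.5
eef_pos: [0.4512, -0.1219, 0.2439]
eef_rot: [3.14, -0.001, 0.096]
contact_force: [-0.3, -0.3, -0.1]
opening: 0.0555
('blue', array([349.,  84.]), array([333,  69,  32,  31, 791], dtype=int32), array([ 0.5404, -0.0227,  0.05  ]))
('blue', array([283., 164.]), array([270, 151,  27,  28, 600], dtype=int32), array([ 0.4839, -0.1121,  0.05  ]))
('blue', array([218., 182.]), array([204, 168,  28,  28, 616], dtype=int32), array([ 0.4137, -0.1386,  0.05  ]))
('cream', array([251., 105.]), array([232,  93,  39,  25, 675], dtype=int32), array([ 0.443 , -0.0534,  0.048 ]))
('cream', array([357., 164.]), array([ 331,  142,   52,   46, 1694], dtype=int32), array([ 0.5665, -0.1042,  0.048 ]))
('cream', array([ 86., 187.]), array([   2,  153,  143,   69, 4991], dtype=int32), array([ 0.2645, -0.1597,  0.048 ]))
('cream', array([391., 274.]), array([383, 267,  16,  14, 183], dtype=int32), array([ 0.6372, -0.2383,  0.048 ]))
('cream', array([500., 329.]), array([ 484,  300,   28,   65, 1258], dtype=int32), array([ 0.8113, -0.3113,  0.048 ]))
('cream', array([ 12., 339.]), array([  0, 327,  33,  32, 569], dtype=int32), array([ 0.143 , -0.3922,  0.048 ]))
('cream', array([116., 377.]), array([107, 369,  21,  15, 219], dtype=int32), array([ 0.284 , -0.4463,  0.048 ]))
```

View pics/w3.png

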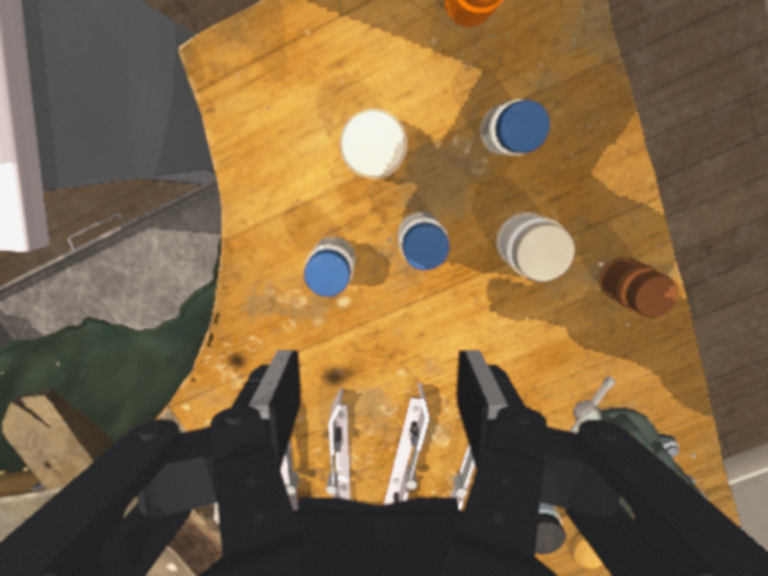

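Every target is visible: blue caps at (328,272), (424,244) and (524,125), cream caps at (374,143) and (545,250). The orange (470,5) and brown (650,292) look-alikes stand apart. I'll pick the nearest blue jar first.

```bash
python3 -m pendant '[{"ax":0,"ay":0,"az":0,"x":-2,"y":0.7,"z":6,"fingers":0.65},{"ax":0,"ay":0,"az":0,"x":-3.9,"y":1.3,"z":12,"fingers":0.65},{"ax":0,"ay":0,"az":0,"x":-3.9,"y":1.3,"z":14,"fingers":0.65},{"ax":0,"ay":0,"az":0,"x":-3.9,"y":1.3,"z":16.5,"fingers":0.65},{"ax":0,"ay":0,"az":0,"x":-3.9,"y":1.3,"z":19,"fingers":0.65},{"ax":0,"ay":0,"az":0,"x":-3.9,"y":1.3,"z":19,"fingers":0.65},{"ax":0,"ay":0,"az":0,"x":-3.9,"y":1.3,"z":19,"fingers":0},{"ax":0,"ay":0,"az":0,"x":-3.9,"y":1.3,"z":19,"fingers":0},{"ax":0,"ay":0,"az":0,"x":-3.9,"y":1.3,"z":19,"fingers":0},{"ax":0,"ay":0,"az":0,"x":-3.9,"y":1.3,"z":19,"fingers":0},{"ax":0,"ay":0,"az":0,"x":-3.9,"y":1.3,"z":18.3,"fingers":0},{"ax":0,"ay":0,"az":0,"x":-3.9,"y":1.3,"z":18,"fingers":0}]' 40
cat >> h.py <<'E'
N=(np.array([.4107,-.3593]),np.array([.0977,-.9952]));W=(np.array([.528,-.3466]),np.array([-.0924,-.9957]))
def to(p,z,yaw=None):
    "shift in tool axes, cm, to world p,z; az for yaw"
    o=get_obs();R=Ro.from_euler('xyz',o['eef_rot']).as_matrix();y=o['eef_rot'][2]
    d=R.T@(np.array([*p,z])-o['eef_pos'])*100
    print('pos',o['eef_pos'].round(4),'open',round(float(o['opening']),4),'F',o['contact_force'].round(1),'shift',d.round(2),'az',None if yaw is None else round(y-yaw,3))
def lane(r,s):return r[0]+s*r[1]
E
python3 -c "
from h import *
to(lane(N,-.13),.064,.0977);to(lane(N,-.085),.055)"
```

```text
clock: 4.05
eef_pos: [0.4129, -0.1374, 0.0637]
eef_rot: [-3.141, -0.0, 0.096]
contact_force: [1.0, 0.6, -2.3]
opening: 0.0349
pos [ 0.4129 -0.1374  0.0637] open 0.0349 F [ 1.   0.6 -2.3] shift [-2.37  9.06 -0.04] az -0.002
pos [ 0.4129 -0.1374  0.0637] open 0.0349 F [ 1.   0.6 -2.3] shift [-2.36 13.56  0.86] az None
```

```bash
python3 -m pendant '[{"ax":0,"ay":0,"az":0,"x":-1.2,"y":3.5,"z":0,"fingers":0},{"ax":0,"ay":0,"az":0,"x":-2.4,"y":7,"z":0,"fingers":0},{"ax":0,"ay":0,"az":0,"x":-2.4,"y":10.5,"z":0,"fingers":0},{"ax":0,"ay":0,"az":0,"x":-2.4,"y":13.5,"z":0.4,"fingers":0},{"ax":0,"ay":0,"az":0,"x":-2.4,"y":13.5,"z":0.9,"fingers":0},{"ax":0,"ay":0,"az":0,"x":-2.4,"y":13.5,"z":0.9,"fingers":0},{"ax":0,"ay":0,"az":0,"x":-2.4,"y":13.5,"z":0.9,"fingers":0.65},{"ax":0,"ay":0,"az":0,"x":-2.4,"y":13.5,"z":0.9,"fingers":0.65},{"ax":0,"ay":0,"az":0,"x":-2.4,"y":13.5,"z":0.9,"fingers":0.65},{"ax":0,"ay":0,"az":0,"x":-2.4,"y":13,"z":-4,"fingers":0.65},{"ax":0,"ay":0,"az":0,"x":-2.4,"y":10,"z":-7,"fingers":0},{"ax":0,"ay":0,"az":0,"x":-2.4,"y":8,"z":-7,"fingers":0}]'
python3 - <<'E'
from h import *
w=cam('wrist')
for j in jars(w,'w4.png'):
    if j[0]=='blue':print(j)
to(lane(N,-.135),.036,.0977);to(lane(N,-.06),.036)
E
```

```text
clock: 5.55
eef_pos: [0.3978, -0.2193, 0.1352]
eef_rot: [3.139, -0.004, 0.096]
contact_force: [0.3, -0.7, 0.5]
opening: 0.0196
('blue', array([398.,  62.]), array([ 371,   35,   56,   54, 2295], dtype=int32), array([ 0.4833, -0.1121,  0.05  ]))
('blue', array([251., 267.]), array([ 233,  247,   38,   41, 1260], dtype=int32), array([ 0.4021, -0.2731,  0.05  ]))
pos [ 0.3957 -0.2161  0.1336] open 0.0121 F [-0.5  3.1 -0.3] shift [0.09 0.92 9.76] az -0.001
pos [ 0.3957 -0.2161  0.1336] open 0.0121 F [-0.5  3.1 -0.3] shift [0.1  8.42 9.74] az None
```

View pics/w4.png

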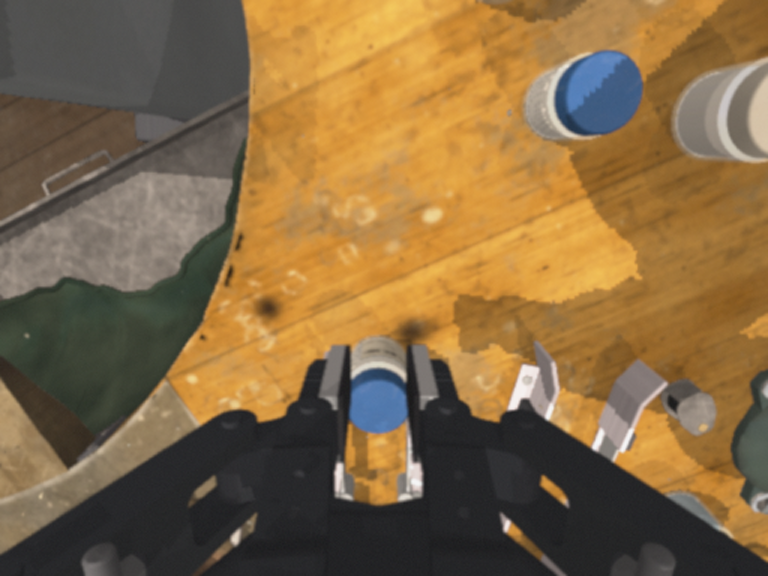

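The jar stands in the flare at crop position (378,400), which is lane s=-86 mm and centred. Next I lower the closed fingers behind it and push.

```bash
python3 -m pendant '[{"ax":0,"ay":0,"az":0,"x":0.1,"y":0.9,"z":4,"fingers":0},{"ax":0,"ay":0,"az":0,"x":0.1,"y":0.9,"z":7,"fingers":0},{"ax":0,"ay":0,"az":0,"x":0.1,"y":0.9,"z":9.7,"fingers":0},{"ax":0,"ay":0,"az":0,"x":0.1,"y":0.9,"z":9.7,"fingers":0},{"ax":0,"ay":0,"az":0,"x":0.1,"y":2.5,"z":9.7,"fingers":0},{"ax":0,"ay":0,"az":0,"x":0.1,"y":4,"z":9.7,"fingers":0},{"ax":0,"ay":0,"az":0,"x":0.1,"y":5.5,"z":9.7,"fingers":0},{"ax":0,"ay":0,"az":0,"x":0.1,"y":7,"z":9.7,"fingers":0},{"ax":0,"ay":0,"az":0,"x":0.1,"y":8.4,"z":9.7,"fingers":0},{"ax":0,"ay":0,"az":0,"x":0.1,"y":8.4,"z":9.7,"fingers":0}]'
python3 -c "
from h import *
to((.484,-.112),.20,.0977)"
```

```text
clock: 6.85
eef_pos: [0.4064, -0.305, 0.0365]
eef_rot: [3.14, -0.001, 0.095]
contact_force: [0.9, -0.3, -0.4]
opening: -0.0001
pos [ 0.4064 -0.305   0.0365] open -0.0001 F [ 0.9 -0.3 -0.4] shift [  9.57 -18.45 -16.37] az -0.003
```

```bash
python3 -m pendant '[{"ax":0,"ay":0,"az":0,"x":0,"y":-1,"z":-4,"fingers":0},{"ax":0,"ay":0,"az":0,"x":1,"y":-4,"z":-9.5,"fingers":0.65},{"ax":0,"ay":0,"az":0,"x":4,"y":-9,"z":-9.5,"fingers":0.65},{"ax":0,"ay":0,"az":0,"x":7,"y":-14,"z":-9.5,"fingers":0.65},{"ax":0,"ay":0,"az":0,"x":9.6,"y":-18.5,"z":-9.5,"fingers":0.65},{"ax":0,"ay":0,"az":0,"x":9.6,"y":-18.5,"z":-9.5,"fingers":0.65},{"ax":0,"ay":0,"az":0,"x":9.6,"y":-18.5,"z":-9.5,"fingers":0.65},{"ax":0,"ay":0,"az":0,"x":9.6,"y":-18.5,"z":-9.5,"fingers":0.65}]'
python3 - <<'E'
from h import *
w=cam('wrist')
for j in jars(w,'w5.png'):
    if j[0]=='blue' or j[1][1]<250:print(j[0],j[1],j[3])
to((.484,-.112),.054,.0977)
E
```

```text
clock: 7.85
eef_pos: [0.4831, -0.1108, 0.1312]
eef_rot: [3.141, 0.001, 0.095]
contact_force: [0.8, 0.8, -0.7]
opening: 0.0557
blue [352.  88.] [ 0.5397 -0.0228  0.05  ]
blue [254. 206.] [ 0.484  -0.1108  0.05  ]
cream [320.  90.] [ 0.5192 -0.0258  0.048 ]
cream [200. 105.] [ 0.4411 -0.043   0.048 ]
cream [ 60. 187.] [ 0.3409 -0.1102  0.048 ]
cream [370. 206.] [ 0.5698 -0.103   0.048 ]
cream [248. 178.] [ 0.4779 -0.09    0.048 ]
pos [ 0.4832 -0.1109  0.1312] open 0.0553 F [ 0.1  0.3 -0.3] shift [0.07 0.11 7.72] az -0.003
```

```bash
python3 -m pendant '[{"ax":0,"ay":0,"az":0,"x":0.1,"y":0,"z":4,"fingers":0.65},{"ax":0,"ay":0,"az":0,"x":0.1,"y":0,"z":7.7,"fingers":0.65},{"ax":0,"ay":0,"az":0,"x":0.1,"y":0,"z":7.7,"fingers":0.65},{"ax":0,"ay":0,"az":0,"x":0.1,"y":0,"z":7.7,"fingers":0},{"ax":0,"ay":0,"az":0,"x":0.1,"y":0,"z":7.7,"fingers":0},{"ax":0,"ay":0,"az":0,"x":0.1,"y":0,"z":7.7,"fingers":0},{"ax":0,"ay":0,"az":0,"x":0.1,"y":0,"z":7.7,"fingers":0},{"ax":0,"ay":0,"az":0,"x":0.1,"y":0,"z":6.7,"fingers":0},{"ax":0,"ay":0,"az":0,"x":0.1,"y":0,"z":6.7,"fingers":0}]'
python3 -c "
from h import *
to(lane(N,-.13),.064,.0977);to(lane(N,-.088),.055)"
```

```text
clock: 9.02
eef_pos: [0.4852, -0.1097, 0.065]
eef_rot: [3.141, -0.001, 0.096]
contact_force: [-0.1, -0.4, -1.4]
opening: 0.0346
pos [ 0.4852 -0.1097  0.065 ] open 0.0346 F [-0.1 -0.4 -1.4] shift [-9.83 11.13  0.1 ] az -0.002
pos [ 0.4852 -0.1097  0.065 ] open 0.0346 F [-0.1 -0.4 -1.4] shift [-9.82 15.33  1.  ] az None
```

```bash
python3 -m pendant '[{"ax":0,"ay":0,"az":0,"x":-4,"y":3,"z":0,"fingers":0},{"ax":0,"ay":0,"az":0,"x":-8,"y":6,"z":0,"fingers":0},{"ax":0,"ay":0,"az":0,"x":-9.8,"y":10,"z":0,"fingers":0},{"ax":0,"ay":0,"az":0,"x":-9.8,"y":13,"z":0,"fingers":0},{"ax":0,"ay":0,"az":0,"x":-9.8,"y":15.3,"z":0.4,"fingers":0},{"ax":0,"ay":0,"az":0,"x":-9.8,"y":15.3,"z":1,"fingers":0},{"ax":0,"ay":0,"az":0,"x":-9.8,"y":15.3,"z":1,"fingers":0}]'
python3 -m pendant '[{"ax":0,"ay":0,"az":0,"x":0,"y":0,"z":0,"fingers":0.65},{"ax":0,"ay":0,"az":0,"x":0,"y":0,"z":0,"fingers":0.65},{"ax":0,"ay":0,"az":0,"x":0,"y":0,"z":0,"fingers":0.65},{"ax":0,"ay":0,"az":0,"x":0,"y":-0.5,"z":-4,"fingers":0.65},{"ax":0,"ay":0,"az":0,"x":0,"y":-3,"z":-7,"fingers":0},{"ax":0,"ay":0,"az":0,"x":0,"y":-5,"z":-7,"fingers":0},{"ax":0,"ay":0,"az":0,"x":0,"y":-5,"z":-7,"fingers":0}]'
python3 - <<'E'
from h import *
w=cam('wrist')
for j in jars(w,'w6.png'):
    if j[0]=='blue':print(j[1],j[3],'s,lat', ((j[3][:2]-N[0])@N[1]).round(4),((j[3][:2]-N[0])@[N[1][1],-N[1][0]]).round(4))
to(lane(N,-.137),.036,.0977);to(lane(N,-.055),.036)
E
```

```text
clock: 9.9
eef_pos: [0.403, -0.273, 0.0554]
eef_rot: [3.137, -0.002, 0.097]
contact_force: [-1.3, -4.2, 9.3]
opening: 0.0349
clock: 10.78
eef_pos: [0.3959, -0.2197, 0.1235]
eef_rot: [-3.14, 0.002, 0.098]
contact_force: [-0.8, 0.4, 0.4]
opening: 0.0012
[252. 328.] [ 0.4052 -0.3222  0.05  ] s,lat -0.0375 0.0018
pos [ 0.3963 -0.2206  0.1234] open 0.0003 F [-0.4 -0.4 -0.2] shift [0.09 0.25 8.74] az -0.0
pos [ 0.3963 -0.2206  0.1234] open 0.0003 F [-0.4 -0.4 -0.2] shift [0.1  8.45 8.73] az None
```

View pics/w6.png

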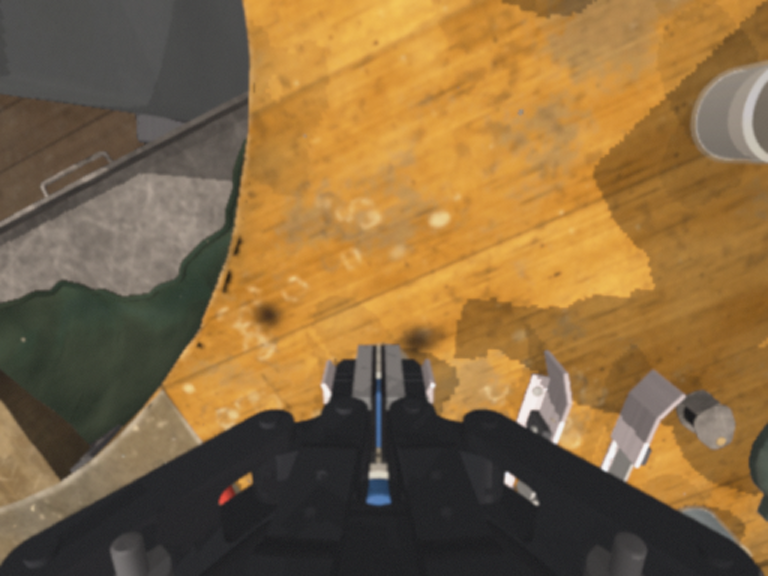

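Jar 2 is hidden behind the closed fingers, showing as a blue sliver at (378,410). Jar 1 is ahead of it at (378,490). Now I push the two together.

```bash
python3 -m pendant '[{"ax":0,"ay":0,"az":0,"x":0.1,"y":0.2,"z":4,"fingers":0},{"ax":0,"ay":0,"az":0,"x":0.1,"y":0.2,"z":8.7,"fingers":0},{"ax":0,"ay":0,"az":0,"x":0.1,"y":0.2,"z":8.7,"fingers":0},{"ax":0,"ay":0,"az":0,"x":0.1,"y":0.2,"z":8.7,"fingers":0},{"ax":0,"ay":0,"az":0,"x":0.1,"y":2,"z":8.7,"fingers":0},{"ax":0,"ay":0,"az":0,"x":0.1,"y":3.5,"z":8.7,"fingers":0},{"ax":0,"ay":0,"az":0,"x":0.1,"y":5,"z":8.7,"fingers":0},{"ax":0,"ay":0,"az":0,"x":0.1,"y":6,"z":8.7,"fingers":0}]'
python3 -m pendant '[{"ax":0,"ay":0,"az":0,"x":0,"y":0.8,"z":0,"fingers":0}]'
python3 -m pendant '[{"ax":0,"ay":0,"az":0,"x":0,"y":0.8,"z":0,"fingers":0}]'
python3 -m pendant '[{"ax":0,"ay":0,"az":0,"x":0,"y":0.8,"z":0,"fingers":0},{"ax":0,"ay":0,"az":0,"x":0,"y":0.8,"z":0,"fingers":0}]'
python3 -c "
from h import *
to((.54,-.0228),.131,.0977)"
```

```text
clock: 11.82
eef_pos: [0.4035, -0.2815, 0.0376]
eef_rot: [-3.14, 0.0, 0.094]
contact_force: [-0.1, 9.2, 6.8]
opening: -0.0001
clock: 11.95
eef_pos: [0.4027, -0.2864, 0.0371]
eef_rot: [-3.134, 0.003, 0.094]
contact_force: [-0.6, 8.1, 4.4]
opening: -0.0003
clock: 12.08
eef_pos: [0.4046, -0.2966, 0.0371]
eef_rot: [-3.14, 0.001, 0.096]
contact_force: [0.2, 2.1, 0.6]
opening: 0.0002
clock: 12.32
eef_pos: [0.4065, -0.3066, 0.0374]
eef_rot: [3.14, -0.001, 0.096]
contact_force: [0.4, 0.6, -0.8]
opening: -0.0
pos [ 0.4065 -0.3066  0.0374] open -0.0 F [ 0.4  0.6 -0.8] shift [ 16.   -26.96  -9.4 ] az -0.002
```

```bash
python3 -m pendant '[{"ax":0,"ay":0,"az":0,"x":0,"y":-1,"z":-4,"fingers":0},{"ax":0,"ay":0,"az":0,"x":1,"y":-4,"z":-9.4,"fingers":0.65},{"ax":0,"ay":0,"az":0,"x":4,"y":-9,"z":-9.4,"fingers":0.65},{"ax":0,"ay":0,"az":0,"x":8,"y":-14,"z":-9.4,"fingers":0.65},{"ax":0,"ay":0,"az":0,"x":12,"y":-19,"z":-9.4,"fingers":0.65},{"ax":0,"ay":0,"az":0,"x":16,"y":-24,"z":-9.4,"fingers":0.65},{"ax":0,"ay":0,"az":0,"x":16,"y":-27,"z":-9.4,"fingers":0.65},{"ax":0,"ay":0,"az":0,"x":16,"y":-27,"z":-9.4,"fingers":0.65},{"ax":0,"ay":0,"az":0,"x":16,"y":-27,"z":-9.4,"fingers":0.65},{"ax":0,"ay":0,"az":0,"x":16,"y":-27,"z":-9.4,"fingers":0.65}]'
python3 - <<'E'
from h import *
w=cam('wrist')
for j in jars(w,'w7.png'):
    if j[0]=='blue' or j[1][1]<250:print(j[0],j[1],j[2],j[3]);p=j[3] if j[0]=='blue' else 0*j[3]; p[0]>0 and to(p[:2],.054,.0977)
E
```

```text
clock: 13.58
eef_pos: [0.5395, -0.0224, 0.1314]
eef_rot: [3.141, -0.0, 0.095]
contact_force: [-0.2, 0.5, -0.5]
opening: 0.0556
blue [254. 206.] [ 232  184   44   44 1484] [ 0.5403 -0.0221  0.05  ]
pos [ 0.5395 -0.0223  0.1314] open 0.0558 F [-0.3  0.9  0.7] shift [ 0.08 -0.02  7.74] az -0.003
cream [253. 177.] [234 169  39  18 444] [ 0.5379 -0.0009  0.048 ]
cream [139. 198.] [ 103  177   57   55 1419] [ 0.455  -0.0246  0.048 ]
cream [  7. 229.] [  0 219  16  21 246] [ 0.3519 -0.0596  0.048 ]
cream [117. 235.] [100 220  38  28 697] [ 0.4374 -0.0564  0.048 ]
```

```bash
python3 -m pendant '[{"ax":0,"ay":0,"az":0,"x":0.1,"y":0,"z":4,"fingers":0.65},{"ax":0,"ay":0,"az":0,"x":0.1,"y":0,"z":7.7,"fingers":0.65},{"ax":0,"ay":0,"az":0,"x":0.1,"y":0,"z":7.7,"fingers":0.65},{"ax":0,"ay":0,"az":0,"x":0.1,"y":0,"z":7.7,"fingers":0},{"ax":0,"ay":0,"az":0,"x":0.1,"y":0,"z":7.7,"fingers":0},{"ax":0,"ay":0,"az":0,"x":0.1,"y":0,"z":7.7,"fingers":0},{"ax":0,"ay":0,"az":0,"x":0.1,"y":0,"z":7.7,"fingers":0},{"ax":0,"ay":0,"az":0,"x":0.1,"y":0,"z":5,"fingers":0},{"ax":0,"ay":0,"az":0,"x":0.1,"y":0,"z":0,"fingers":0},{"ax":0,"ay":0,"az":0,"x":0.1,"y":0,"z":0,"fingers":0}]'
python3 -c "
from h import *
to(lane(N,-.13),.066,.0977);to(lane(N,-.088),.055)"
```

```text
clock: 14.88
eef_pos: [0.543, -0.0212, 0.1348]
eef_rot: [3.14, -0.008, 0.096]
contact_force: [0.3, 0.1, -2.5]
opening: 0.0339
pos [ 0.543  -0.0212  0.1348] open 0.0339 F [ 0.3  0.1 -2.5] shift [-16.5   19.37   6.79] az -0.002
pos [ 0.543  -0.0212  0.1348] open 0.0339 F [ 0.3  0.1 -2.5] shift [-16.5   23.57   7.9 ] az None
```

```bash
python3 -m pendant '[{"ax":0,"ay":0,"az":0,"x":-4,"y":4,"z":0,"fingers":0},{"ax":0,"ay":0,"az":0,"x":-8,"y":8,"z":2,"fingers":0},{"ax":0,"ay":0,"az":0,"x":-12,"y":12,"z":4,"fingers":0},{"ax":0,"ay":0,"az":0,"x":-16.2,"y":16,"z":6,"fingers":0},{"ax":0,"ay":0,"az":0,"x":-16.2,"y":19,"z":6.4,"fingers":0},{"ax":0,"ay":0,"az":0,"x":-16.2,"y":19,"z":6.4,"fingers":0},{"ax":0,"ay":0,"az":0,"x":-16.2,"y":19,"z":6.4,"fingers":0}]'
python3 -c "
from h import *
to(lane(N,-.13),.066,.0977);to(lane(N,-.088),.055)"
```

```text
clock: 15.75
eef_pos: [0.3966, -0.2246, 0.0666]
eef_rot: [-3.14, 0.002, 0.096]
contact_force: [-0.3, 0.2, -2.7]
opening: 0.0335
pos [ 0.3966 -0.2246  0.0666] open 0.0335 F [-0.3  0.2 -2.7] shift [0.09 0.54 0.05] az -0.002
pos [ 0.3966 -0.2246  0.0666] open 0.0335 F [-0.3  0.2 -2.7] shift [0.1  4.75 1.15] az None
```

```bash
python3 -m pendant '[{"ax":0,"ay":0,"az":0,"x":0.1,"y":2.5,"z":0,"fingers":0},{"ax":0,"ay":0,"az":0,"x":0.1,"y":4.6,"z":0.5,"fingers":0},{"ax":0,"ay":0,"az":0,"x":0.1,"y":4.6,"z":1.1,"fingers":0},{"ax":0,"ay":0,"az":0,"x":0.1,"y":4.6,"z":1.2,"fingers":0},{"ax":0,"ay":0,"az":0,"x":0.1,"y":4.6,"z":1.2,"fingers":0}]'
python3 -m pendant '[{"ax":0,"ay":0,"az":0,"x":0,"y":0,"z":0,"fingers":0.65},{"ax":0,"ay":0,"az":0,"x":0,"y":0,"z":0,"fingers":0.65},{"ax":0,"ay":0,"az":0,"x":0,"y":0,"z":0,"fingers":0.65},{"ax":0,"ay":0,"az":0,"x":0,"y":-0.5,"z":-4,"fingers":0.65},{"ax":0,"ay":0,"az":0,"x":0,"y":-4,"z":-8,"fingers":0.65},{"ax":0,"ay":0,"az":0,"x":0,"y":-6,"z":-8,"fingers":0.65},{"ax":0,"ay":0,"az":0,"x":0,"y":-6,"z":-8,"fingers":0.65}]'
python3 - <<'E'
from h import *
w=cam('wrist')
for j in jars(w,'w8.png'):
    if j[0]=='blue':print(j[1],j[2],j[3],'s,lat', ((j[3][:2]-N[0])@N[1]).round(4),((j[3][:2]-N[0])@[N[1][1],-N[1][0]]).round(4))
to(lane(N,-.14),.036,.0977)
E
```

```text
clock: 16.38
eef_pos: [0.4034, -0.2722, 0.0557]
eef_rot: [3.139, -0.001, 0.096]
contact_force: [-0.7, -1.1, 2.7]
opening: 0.0334
clock: 17.25
eef_pos: [0.3961, -0.2099, 0.1348]
eef_rot: [-3.141, 0.001, 0.098]
contact_force: [-0.6, 0.3, 0.4]
opening: 0.0556
[253. 276.] [ 234  256   39   41 1271] [ 0.4022 -0.2712  0.05  ] s,lat -0.0885 -0.0001
[252. 328.] [236 320  33  17 433] [ 0.4065 -0.3232  0.05  ] s,lat -0.0363 0.0007
pos [ 0.3964 -0.2109  0.1345] open 0.0554 F [ 0.6 -0.1 -0.4] shift [-0.02  0.91  9.85] az -0.0
```

View pics/w8.png

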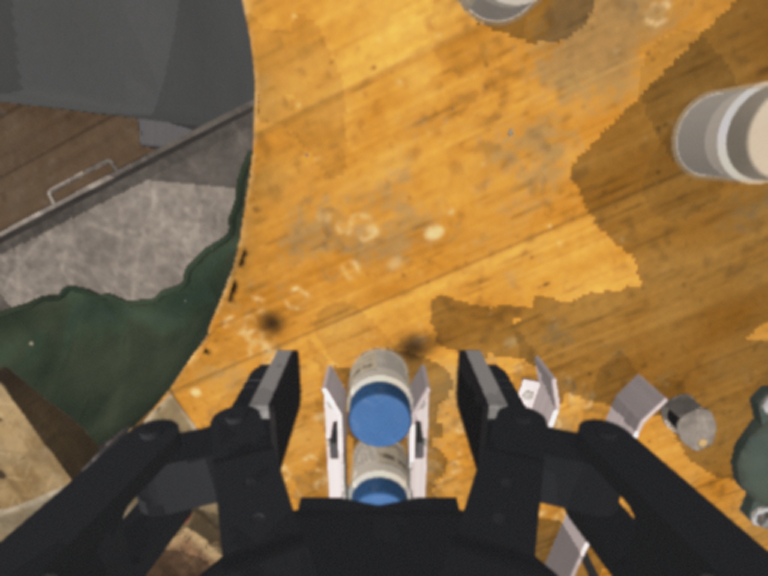

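Jar 3 is in the flare at (379,412), centred, with jar 2 ahead of it at (379,490). For the last push the tool turns 90°, so the 22 mm pad width passes between the nubs.

```bash
python3 -m pendant '[{"ax":0,"ay":0,"az":0.18,"x":0,"y":0.4,"z":0,"fingers":0},{"ax":0,"ay":0,"az":0.36,"x":0,"y":0.4,"z":0,"fingers":0},{"ax":0,"ay":0,"az":0.54,"x":0,"y":0.4,"z":0,"fingers":0},{"ax":0,"ay":0,"az":0.72,"x":0,"y":0.4,"z":0,"fingers":0},{"ax":0,"ay":0,"az":0.9,"x":0,"y":0.4,"z":0,"fingers":0},{"ax":0,"ay":0,"az":1.08,"x":0,"y":0.4,"z":0,"fingers":0},{"ax":0,"ay":0,"az":1.26,"x":0,"y":0.4,"z":0,"fingers":0},{"ax":0,"ay":0,"az":1.44,"x":0,"y":0.4,"z":0,"fingers":0},{"ax":0,"ay":0,"az":1.57,"x":0,"y":0.4,"z":0,"fingers":0},{"ax":0,"ay":0,"az":1.57,"x":0,"y":0.4,"z":4,"fingers":0},{"ax":0,"ay":0,"az":1.57,"x":0,"y":0.4,"z":4,"fingers":0}]'
python3 -c "
from h import *
for s in (-.145,-.05,-.02,-.01):to(lane(N,s),.036,.0977-np.pi/2)"
```

```text
clock: 18.68
eef_pos: [0.3951, -0.2146, 0.0923]
eef_rot: [3.135, 0.005, -1.475]
contact_force: [0.5, 0.2, 0.4]
opening: -0.0001
pos [ 0.3951 -0.2146  0.0923] open -0.0001 F [0.5 0.2 0.4] shift [ 0.08 -0.17  5.63] az -0.001
pos [ 0.3951 -0.2146  0.0923] open -0.0001 F [0.5 0.2 0.4] shift [ 9.58 -0.19  5.58] az -0.001
pos [ 0.3951 -0.2146  0.0923] open -0.0001 F [0.5 0.2 0.4] shift [12.58 -0.19  5.56] az -0.001
pos [ 0.3951 -0.2146  0.0923] open -0.0001 F [0.5 0.2 0.4] shift [13.58 -0.19  5.56] az -0.001
```

```bash
python3 -m pendant '[{"ax":0,"ay":0,"az":0,"x":0,"y":-0.2,"z":3,"fingers":0},{"ax":0,"ay":0,"az":0,"x":0,"y":-0.2,"z":5.5,"fingers":0},{"ax":0,"ay":0,"az":0,"x":0,"y":-0.2,"z":5.5,"fingers":0},{"ax":0,"ay":0,"az":0,"x":2,"y":-0.2,"z":5.5,"fingers":0},{"ax":0,"ay":0,"az":0,"x":3.5,"y":-0.2,"z":5.5,"fingers":0},{"ax":0,"ay":0,"az":0,"x":5,"y":-0.2,"z":5.5,"fingers":0},{"ax":0,"ay":0,"az":0,"x":6,"y":-0.2,"z":5.5,"fingers":0},{"ax":0,"ay":0,"az":0,"x":7,"y":-0.2,"z":5.5,"fingers":0}]'
python3 -m pendant '[{"ax":0,"ay":0,"az":0,"x":1,"y":0,"z":0,"fingers":0},{"ax":0,"ay":0,"az":0,"x":2,"y":0,"z":0,"fingers":0}]'
python3 -m pendant '[{"ax":0,"ay":0,"az":0,"x":0.8,"y":0,"z":0,"fingers":0},{"ax":0,"ay":0,"az":0,"x":1.6,"y":0,"z":0,"fingers":0}]'
python3 -m pendant '[{"ax":0,"ay":0,"az":0,"x":0.7,"y":0,"z":0,"fingers":0},{"ax":0,"ay":0,"az":0,"x":1.4,"y":0,"z":0,"fingers":0}]'
python3 -m pendant '[{"ax":0,"ay":0,"az":0,"x":0.7,"y":0,"z":0,"fingers":0},{"ax":0,"ay":0,"az":0,"x":1.4,"y":0,"z":0,"fingers":0},{"ax":0,"ay":0,"az":0,"x":1.4,"y":0,"z":0,"fingers":0}]'
python3 - <<'E'
from h import *
for s in (-.01,0):to(lane(N,s),.036,.0977-np.pi/2)
save(cam('side'),'s9.png',(185,120,315,320),3)
E
```

```text
clock: 19.68
eef_pos: [0.4041, -0.282, 0.0399]
eef_rot: [3.138, 0.008, -1.477]
contact_force: [-1.0, 15.8, 10.4]
opening: -0.0003
clock: 19.92
eef_pos: [0.4079, -0.3051, 0.0402]
eef_rot: [3.141, 0.001, -1.474]
contact_force: [0.2, 2.2, -0.2]
opening: -0.0003
clock: 20.18
eef_pos: [0.4086, -0.319, 0.04]
eef_rot: [3.14, 0.005, -1.475]
contact_force: [0.2, 7.9, 5.0]
opening: -0.0001
clock: 20.42
eef_pos: [0.4111, -0.3349, 0.0403]
eef_rot: [3.142, 0.0, -1.474]
contact_force: [-0.9, 3.3, 0.4]
opening: -0.0001
clock: 20.8
eef_pos: [0.4127, -0.3501, 0.0404]
eef_rot: [-3.141, -0.002, -1.474]
contact_force: [-0.5, 2.4, -0.8]
opening: -0.0001
pos [ 0.4127 -0.3501  0.0404] open -0.0001 F [-0.5  2.4 -0.8] shift [-0.11  0.29  0.44] az -0.001
pos [ 0.4127 -0.3501  0.0404] open -0.0001 F [-0.5  2.4 -0.8] shift [0.89 0.29 0.44] az -0.001
```

View pics/s9.png

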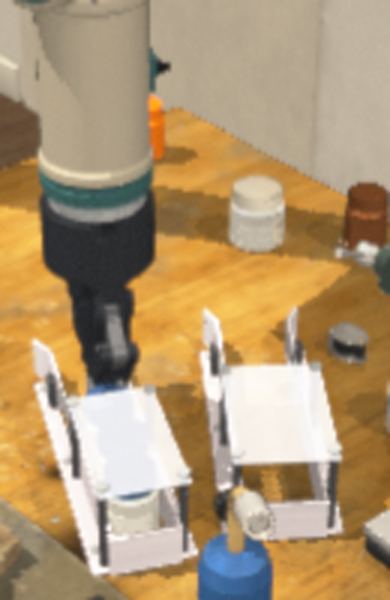

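The push needed 8–16 N at each click and fell to 2–3 N afterwards. The picture shows the jars running under the narrow roof at (130,510). Next I retract, turn back and look for the cream jars.

```bash
python3 -m pendant '[{"ax":0,"ay":0,"az":0,"x":-2,"y":0,"z":0,"fingers":0},{"ax":0,"ay":0,"az":0,"x":-4,"y":0,"z":-5,"fingers":0},{"ax":0,"ay":0,"az":-0.18,"x":-8,"y":-2,"z":-10,"fingers":0},{"ax":0,"ay":0,"az":-0.36,"x":-12,"y":-6,"z":-15,"fingers":0},{"ax":0,"ay":0,"az":-0.54,"x":-16,"y":-10,"z":-20,"fingers":0.8},{"ax":0,"ay":0,"az":-0.72,"x":-20,"y":-10.7,"z":-20,"fingers":0.8},{"ax":0,"ay":0,"az":-0.9,"x":-20,"y":-10.7,"z":-20,"fingers":0.8},{"ax":0,"ay":0,"az":-1.08,"x":-20,"y":-10.7,"z":-20,"fingers":0.8},{"ax":0,"ay":0,"az":-1.26,"x":-20,"y":-10.7,"z":-20,"fingers":0.8},{"ax":0,"ay":0,"az":-1.382,"x":-20,"y":-10.7,"z":-20,"fingers":0.8},{"ax":0,"ay":0,"az":-1.382,"x":-20,"y":-10.7,"z":-20,"fingers":0.8},{"ax":0,"ay":0,"az":-1.382,"x":-20,"y":-10.7,"z":-20,"fingers":0.8}]'
python3 - <<'E'
from h import *
import pickle
w=cam('wrist');pickle.dump(w,open('w10.pkl','wb'));save(w,'w10.png',None,1.5)
g=cv2.medianBlur(cv2.cvtColor(w['img'],cv2.COLOR_RGB2GRAY),3);g[290:]=0
for u,v,r in cv2.HoughCircles(g,cv2.HOUGH_GRADIENT,1,20,param1=120,param2=16,minRadius=15,maxRadius=26)[0][:8]:print(u,v,r,w['img'][int(v),int(u)],ray(w,(u,v),.052).round(4))
to((.5,-.14),.24,-.0924)
E
```

```text
clock: 22.35
eef_pos: [0.4992, -0.1387, 0.2403]
eef_rot: [3.141, -0.0, -0.093]
contact_force: [-0.5, -0.2, 0.4]
opening: 0.0683
318.5 135.5 21.0 [208 188 162] [ 0.5717 -0.1064  0.052 ]
185.5 85.5 21.0 [242 232 210] [ 0.4408 -0.0442  0.052 ]
400.5 152.5 15.9 [115  70  40] [ 0.659  -0.1324  0.052 ]
333.5 269.5 19.9 [26 25 26] [ 0.5858 -0.2693  0.052 ]
169.5 268.5 17.2 [26 26 27] [ 0.3879 -0.2492  0.052 ]
pos [ 0.4993 -0.1389  0.2403] open 0.0685 F [ 0.1 -0.3 -0.1] shift [0.08 0.1  0.03] az -0.001
```

View pics/w10.png

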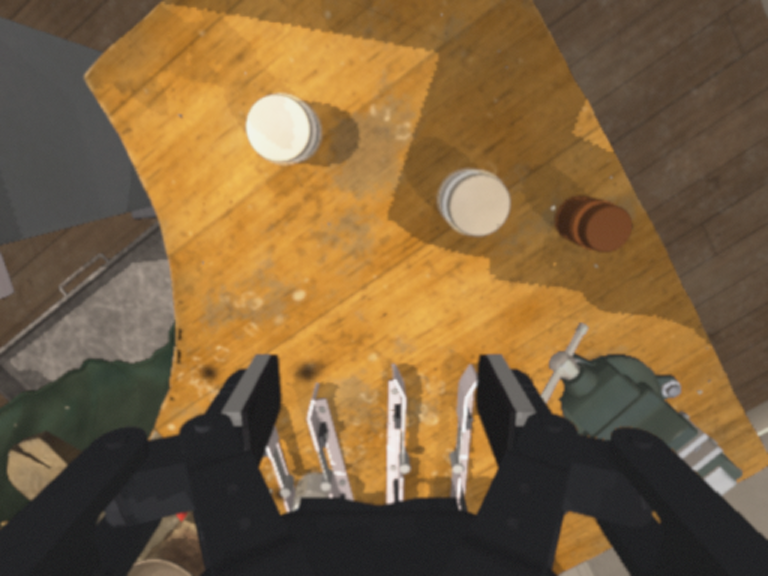

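The cream caps are at (283,129), which gives (0.441,-0.044), and at (478,202), which gives (0.572,-0.106). The narrow rail's nubs appear closed, with no blue jar in front of them. I'll pick the second cream jar.

```bash
python3 -m pendant '[{"ax":0,"ay":0,"az":0,"x":3.5,"y":-2,"z":5,"fingers":0.8},{"ax":0,"ay":0,"az":0,"x":6.9,"y":-3.9,"z":10,"fingers":0.8},{"ax":0,"ay":0,"az":0,"x":6.9,"y":-3.9,"z":14,"fingers":0.8},{"ax":0,"ay":0,"az":0,"x":6.9,"y":-3.9,"z":18.6,"fingers":0.8},{"ax":0,"ay":0,"az":0,"x":6.9,"y":-3.9,"z":18.6,"fingers":0.8},{"ax":0,"ay":0,"az":0,"x":6.9,"y":-3.9,"z":18.6,"fingers":0},{"ax":0,"ay":0,"az":0,"x":6.9,"y":-3.9,"z":18.6,"fingers":0},{"ax":0,"ay":0,"az":0,"x":6.9,"y":-3.9,"z":18.6,"fingers":0},{"ax":0,"ay":0,"az":0,"x":6.9,"y":-3.9,"z":18.6,"fingers":0},{"ax":0,"ay":0,"az":0,"x":6.9,"y":-3.9,"z":17.6,"fingers":0},{"ax":0,"ay":0,"az":0,"x":6.9,"y":-3.9,"z":17.5,"fingers":0},{"ax":0,"ay":0,"az":0,"x":6.9,"y":-3.9,"z":17.5,"fingers":0}]'
python3 -c "
from h import *
to(lane(W,-.13),.065,-.0924);to(lane(W,-.09),.055)"
```

```text
clock: 23.9
eef_pos: [0.5716, -0.1068, 0.0654]
eef_rot: [3.142, 0.0, -0.092]
contact_force: [0.4, 0.4, -1.7]
opening: 0.0432
pos [ 0.5716 -0.1068  0.0654] open 0.0432 F [ 0.4  0.4 -1.7] shift [-2.13 11.28  0.04] az 0.0
pos [ 0.5716 -0.1068  0.0654] open 0.0432 F [ 0.4  0.4 -1.7] shift [-2.13 15.28  1.04] az None
```

```bash
python3 - <<'E'
from h import *
import pickle
c=pickle.load(open('w1.pkl','rb'))
for p in((540,185),(588,122)):
    for z in(.034,.06,.084):print(p,z,ray(c,np.array(p)/1.5,z).round(3))
c=pickle.load(open('w10.pkl','rb'))
for p in((545,400),(583,325)):
    for z in(.034,.06,.084):print(p,z,ray(c,np.array(p)/1.5,z).round(3))
E
```

```text
(540, 185) 0.034 [ 0.622 -0.268  0.034]
(540, 185) 0.06 [ 0.613 -0.266  0.06 ]
(540, 185) 0.084 [ 0.604 -0.265  0.084]
(588, 122) 0.034 [ 0.66  -0.212  0.034]
(588, 122) 0.06 [ 0.649 -0.214  0.06 ]
(588, 122) 0.084 [ 0.638 -0.215  0.084]
(545, 400) 0.034 [ 0.629 -0.281  0.034]
(545, 400) 0.06 [ 0.619 -0.264  0.06 ]
(545, 400) 0.084 [ 0.61  -0.248  0.084]
(583, 325) 0.034 [ 0.658 -0.214  0.034]
(583, 325) 0.06 [ 0.646 -0.202  0.06 ]
(583, 325) 0.084 [ 0.635 -0.191  0.084]
```

The vice bar's near end is at about (0.615,-0.265), so a release opening of 0.68 clears it.

```bash
python3 -m pendant '[{"ax":0,"ay":0,"az":0,"x":-2.1,"y":4,"z":0,"fingers":0},{"ax":0,"ay":0,"az":0,"x":-2.1,"y":8,"z":0,"fingers":0},{"ax":0,"ay":0,"az":0,"x":-2.1,"y":12,"z":0,"fingers":0},{"ax":0,"ay":0,"az":0,"x":-2.1,"y":15.2,"z":0.4,"fingers":0},{"ax":0,"ay":0,"az":0,"x":-2.1,"y":15.2,"z":1,"fingers":0},{"ax":0,"ay":0,"az":0,"x":-2.1,"y":15.2,"z":1,"fingers":0}]'
python3 -m pendant '[{"ax":0,"ay":0,"az":0,"x":0,"y":0,"z":0,"fingers":0.68},{"ax":0,"ay":0,"az":0,"x":0,"y":0,"z":0,"fingers":0.68},{"ax":0,"ay":0,"az":0,"x":0,"y":0,"z":0,"fingers":0.68},{"ax":0,"ay":0,"az":0,"x":0,"y":-0.5,"z":-4,"fingers":0.68},{"ax":0,"ay":0,"az":0,"x":0,"y":-4,"z":-8,"fingers":0.68},{"ax":0,"ay":0,"az":0,"x":0,"y":-6,"z":-8,"fingers":0.68},{"ax":0,"ay":0,"az":0,"x":0,"y":-6,"z":-8,"fingers":0.68}]'
python3 - <<'E'
from h import *
w=cam('wrist');save(w,'w11.png')
g=cv2.medianBlur(cv2.cvtColor(w['img'],cv2.COLOR_RGB2GRAY),3)[:,200:310]
h=cv2.HoughCircles(g,cv2.HOUGH_GRADIENT,1,20,param1=120,param2=14,minRadius=18,maxRadius=30)
for u,v,r in ([] if h is None else h[0][:4]):
    p=ray(w,(u+200,v),.052)[:2];print(u+200,v,r,p.round(4),'s,lat',((p-W[0])@W[1]).round(4),((p-W[0])@[W[1][1],-W[1][0]]).round(4))
to(lane(W,-.145),.036,-.0924);to(lane(W,-.06),.036)
E
```

```text
clock: 24.65
eef_pos: [0.5378, -0.2593, 0.0572]
eef_rot: [3.136, -0.003, -0.092]
contact_force: [-1.7, -4.4, 7.4]
opening: 0.0432
clock: 25.52
eef_pos: [0.5419, -0.1948, 0.1347]
eef_rot: [-3.141, 0.001, -0.09]
contact_force: [0.3, 0.0, -0.9]
opening: 0.0581
252.5 273.5 28.3 [ 0.5364 -0.2524] s,lat -0.0946 0.0004
256.5 251.5 22.2 [ 0.5413 -0.233 ] s,lat -0.1144 -0.0027
pos [ 0.5417 -0.1957  0.1342] open 0.0579 F [-0.3  0.8 -1.1] shift [0.05 0.65 9.82] az 0.002
pos [ 0.5417 -0.1957  0.1342] open 0.0579 F [-0.3  0.8 -1.1] shift [0.03 9.15 9.82] az None
```

View pics/w11.png

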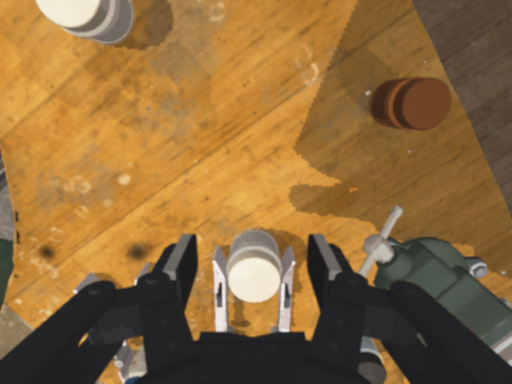

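The cream jar stands in the flare at (253,277), centred, and the other cream jar is at (85,10). Push it in.

```bash
python3 -m pendant '[{"ax":0,"ay":0,"az":0,"x":0,"y":0.4,"z":2,"fingers":0},{"ax":0,"ay":0,"az":0,"x":0,"y":0.4,"z":4,"fingers":0},{"ax":0,"ay":0,"az":0,"x":0,"y":0.4,"z":7,"fingers":0},{"ax":0,"ay":0,"az":0,"x":0,"y":0.4,"z":9.8,"fingers":0},{"ax":0,"ay":0,"az":0,"x":0,"y":0.4,"z":9.8,"fingers":0},{"ax":0,"ay":0,"az":0,"x":0,"y":2,"z":9.8,"fingers":0},{"ax":0,"ay":0,"az":0,"x":0,"y":3.5,"z":9.8,"fingers":0},{"ax":0,"ay":0,"az":0,"x":0,"y":5,"z":9.8,"fingers":0},{"ax":0,"ay":0,"az":0,"x":0,"y":6.5,"z":9.8,"fingers":0},{"ax":0,"ay":0,"az":0,"x":0,"y":8,"z":9.8,"fingers":0},{"ax":0,"ay":0,"az":0,"x":0,"y":8.8,"z":9.8,"fingers":0},{"ax":0,"ay":0,"az":0,"x":0,"y":8.8,"z":9.8,"fingers":0}]'
python3 -c "
from h import *
to((.4408,-.0442),.13,-.0924)"
```

```text
clock: 27.08
eef_pos: [0.5341, -0.285, 0.0372]
eef_rot: [3.141, 0.0, -0.093]
contact_force: [-0.0, 0.5, 0.6]
opening: 0.0003
pos [ 0.5341 -0.285   0.0372] open 0.0003 F [-0.   0.5  0.6] shift [-11.52 -23.11  -9.29] az -0.0
```

```bash
python3 -m pendant '[{"ax":0,"ay":0,"az":0,"x":0,"y":-1,"z":-4,"fingers":0},{"ax":0,"ay":0,"az":0,"x":-1,"y":-4,"z":-9.3,"fingers":0.8},{"ax":0,"ay":0,"az":0,"x":-4,"y":-9,"z":-9.3,"fingers":0.8},{"ax":0,"ay":0,"az":0,"x":-8,"y":-14,"z":-9.3,"fingers":0.8},{"ax":0,"ay":0,"az":0,"x":-11.5,"y":-19,"z":-9.3,"fingers":0.8},{"ax":0,"ay":0,"az":0,"x":-11.5,"y":-23.1,"z":-9.3,"fingers":0.8},{"ax":0,"ay":0,"az":0,"x":-11.5,"y":-23.1,"z":-9.3,"fingers":0.8},{"ax":0,"ay":0,"az":0,"x":-11.5,"y":-23.1,"z":-9.3,"fingers":0.8},{"ax":0,"ay":0,"az":0,"x":-11.5,"y":-23.1,"z":-9.3,"fingers":0.8}]'
python3 - <<'E'
from h import *
w=cam('wrist');save(w,'w12.png')
g=cv2.medianBlur(cv2.cvtColor(w['img'],cv2.COLOR_RGB2GRAY),3)[:300]
h=cv2.HoughCircles(g,cv2.HOUGH_GRADIENT,1,20,param1=120,param2=16,minRadius=24,maxRadius=36)
for u,v,r in ([] if h is None else h[0][:6]):
    p=ray(w,(u,v),.052)[:2];print(u,v,r,w['img'][int(v),int(u)],p.round(4))
to((.4408,-.0442),.054,-.0924)
E
```

```text
clock: 28.2
eef_pos: [0.4414, -0.0445, 0.1302]
eef_rot: [3.141, -0.0, -0.093]
contact_force: [-0.1, -0.3, -0.3]
opening: 0.0679
249.5 203.5 29.6 [235 229 207] [ 0.4393 -0.0411]
329.5 32.5 28.8 [221 110  11] [0.4989 0.0653]
pos [ 0.4414 -0.0446  0.1302] open 0.0683 F [0.2 0.8 0.1] shift [-0.06 -0.03  7.62] az -0.001
```

```bash
python3 -m pendant '[{"ax":0,"ay":0,"az":0,"x":-0.1,"y":-0.2,"z":4,"fingers":0.8},{"ax":0,"ay":0,"az":0,"x":-0.1,"y":-0.2,"z":7.6,"fingers":0.8},{"ax":0,"ay":0,"az":0,"x":-0.1,"y":-0.2,"z":7.6,"fingers":0.8},{"ax":0,"ay":0,"az":0,"x":-0.1,"y":-0.2,"z":7.6,"fingers":0},{"ax":0,"ay":0,"az":0,"x":-0.1,"y":-0.2,"z":7.6,"fingers":0},{"ax":0,"ay":0,"az":0,"x":-0.1,"y":-0.2,"z":7.6,"fingers":0},{"ax":0,"ay":0,"az":0,"x":-0.1,"y":-0.2,"z":7.6,"fingers":0},{"ax":0,"ay":0,"az":0,"x":-0.1,"y":-0.2,"z":6.6,"fingers":0},{"ax":0,"ay":0,"az":0,"x":-0.1,"y":-0.2,"z":6.5,"fingers":0},{"ax":0,"ay":0,"az":0,"x":-0.1,"y":-0.2,"z":6.5,"fingers":0}]'
python3 -c "
from h import *
to(lane(W,-.135),.065,-.0924);to(lane(W,-.092),.055)"
```

```text
clock: 29.5
eef_pos: [0.4402, -0.0414, 0.0654]
eef_rot: [3.142, -0.0, -0.092]
contact_force: [-1.2, 0.2, -2.0]
opening: 0.0428
pos [ 0.4402 -0.0414  0.0654] open 0.0428 F [-1.2  0.2 -2. ] shift [11.55 16.09  0.05] az 0.0
pos [ 0.4402 -0.0414  0.0654] open 0.0428 F [-1.2  0.2 -2. ] shift [11.55 20.39  1.05] az None
```

```bash
python3 -m pendant '[{"ax":0,"ay":0,"az":0,"x":4,"y":4,"z":0,"fingers":0},{"ax":0,"ay":0,"az":0,"x":8,"y":8,"z":0,"fingers":0},{"ax":0,"ay":0,"az":0,"x":11.5,"y":12,"z":0,"fingers":0},{"ax":0,"ay":0,"az":0,"x":11.5,"y":16,"z":0,"fingers":0},{"ax":0,"ay":0,"az":0,"x":11.5,"y":18.5,"z":0,"fingers":0},{"ax":0,"ay":0,"az":0,"x":11.5,"y":20.3,"z":0.5,"fingers":0},{"ax":0,"ay":0,"az":0,"x":11.5,"y":20.3,"z":1,"fingers":0},{"ax":0,"ay":0,"az":0,"x":11.5,"y":20.3,"z":1,"fingers":0}]'
python3 -m pendant '[{"ax":0,"ay":0,"az":0,"x":0,"y":0,"z":0,"fingers":0.68},{"ax":0,"ay":0,"az":0,"x":0,"y":0,"z":0,"fingers":0.68},{"ax":0,"ay":0,"az":0,"x":0,"y":0,"z":0,"fingers":0.68},{"ax":0,"ay":0,"az":0,"x":0,"y":-0.5,"z":-4,"fingers":0.68},{"ax":0,"ay":0,"az":0,"x":0,"y":-4,"z":-8,"fingers":0.68},{"ax":0,"ay":0,"az":0,"x":0,"y":-6,"z":-8,"fingers":0.68},{"ax":0,"ay":0,"az":0,"x":0,"y":-6,"z":-8,"fingers":0.68}]'
python3 - <<'E'
from h import *
w=cam('wrist');save(w,'w13.png')
to(lane(W,-.145),.036,-.0924);to(lane(W,-.06),.036)
E
```

```text
clock: 30.5
eef_pos: [0.5364, -0.2545, 0.056]
eef_rot: [3.14, -0.001, -0.091]
contact_force: [-1.2, -2.3, 2.7]
opening: 0.0431
clock: 31.38
eef_pos: [0.5411, -0.1928, 0.1349]
eef_rot: [-3.141, 0.001, -0.09]
contact_force: [-0.1, -0.3, -0.4]
opening: 0.0583
pos [ 0.5409 -0.1937  0.1344] open 0.0578 F [-1.4 -0.3  0.5] shift [0.14 0.84 9.84] az 0.002
pos [ 0.5409 -0.1937  0.1344] open 0.0578 F [-1.4 -0.3  0.5] shift [0.12 9.34 9.84] az None
```

View pics/w13.png

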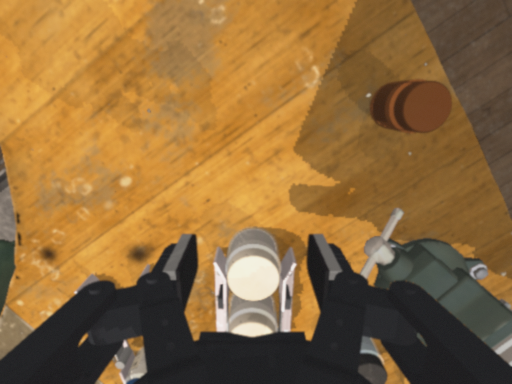

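The second cream jar sits behind the first at (252,277), with the first at (252,325). Now the final push of the wide row.

```bash
python3 -m pendant '[{"ax":0,"ay":0,"az":0,"x":0.1,"y":0.5,"z":2,"fingers":0},{"ax":0,"ay":0,"az":0,"x":0.1,"y":0.5,"z":4,"fingers":0},{"ax":0,"ay":0,"az":0,"x":0.1,"y":0.5,"z":7,"fingers":0},{"ax":0,"ay":0,"az":0,"x":0.1,"y":0.5,"z":9.8,"fingers":0},{"ax":0,"ay":0,"az":0,"x":0.1,"y":0.5,"z":9.8,"fingers":0},{"ax":0,"ay":0,"az":0,"x":0.1,"y":2,"z":9.8,"fingers":0},{"ax":0,"ay":0,"az":0,"x":0.1,"y":3.5,"z":9.8,"fingers":0},{"ax":0,"ay":0,"az":0,"x":0.1,"y":5,"z":9.8,"fingers":0},{"ax":0,"ay":0,"az":0,"x":0.1,"y":6,"z":9.8,"fingers":0},{"ax":0,"ay":0,"az":0,"x":0.1,"y":7,"z":9.8,"fingers":0}]'
python3 -m pendant '[{"ax":0,"ay":0,"az":0,"x":0,"y":0.9,"z":0,"fingers":0},{"ax":0,"ay":0,"az":0,"x":0,"y":1.8,"z":0,"fingers":0}]'
python3 -m pendant '[{"ax":0,"ay":0,"az":0,"x":0,"y":0.9,"z":0,"fingers":0},{"ax":0,"ay":0,"az":0,"x":0,"y":1.8,"z":0,"fingers":0}]'
python3 -m pendant '[{"ax":0,"ay":0,"az":0,"x":0,"y":0.9,"z":0,"fingers":0},{"ax":0,"ay":0,"az":0,"x":0,"y":1.8,"z":0,"fingers":0}]'
python3 -m pendant '[{"ax":0,"ay":0,"az":0,"x":0,"y":0.9,"z":0,"fingers":0},{"ax":0,"ay":0,"az":0,"x":0,"y":1.9,"z":0,"fingers":0},{"ax":0,"ay":0,"az":0,"x":0,"y":1.9,"z":0,"fingers":0}]'
python3 -c "
from h import *
to(lane(W,-.01),.036,-.0924)"
```

```text
clock: 32.67
eef_pos: [0.5376, -0.2614, 0.0384]
eef_rot: [-3.135, -0.003, -0.096]
contact_force: [0.2, 5.2, 1.4]
opening: 0.0003
clock: 32.92
eef_pos: [0.5345, -0.2826, 0.0377]
eef_rot: [-3.141, -0.0, -0.092]
contact_force: [0.6, 2.8, 2.0]
opening: 0.0
clock: 33.17
eef_pos: [0.5332, -0.2997, 0.0375]
eef_rot: [-3.14, -0.001, -0.093]
contact_force: [4.3, 7.9, 2.6]
opening: -0.0
clock: 33.42
eef_pos: [0.5311, -0.3183, 0.0372]
eef_rot: [-3.141, 0.0, -0.092]
contact_force: [1.5, 2.9, 2.4]
opening: 0.0002
clock: 33.8
eef_pos: [0.5294, -0.3388, 0.0372]
eef_rot: [3.14, -0.001, -0.093]
contact_force: [-0.2, 0.5, -0.6]
opening: 0.0003
pos [ 0.5294 -0.3388  0.0372] open 0.0003 F [-0.2  0.5 -0.6] shift [-0.07 -0.21  0.12] az -0.0
```

Force peaked at about 8 N at the click, then dropped to zero. I'll retract and check from above.

```bash
python3 -m pendant '[{"ax":0,"ay":0,"az":0,"x":0,"y":-3,"z":0,"fingers":0},{"ax":0,"ay":0,"az":0,"x":0,"y":-6,"z":-4,"fingers":0},{"ax":0,"ay":0,"az":0,"x":-2,"y":-8,"z":-10,"fingers":0},{"ax":0,"ay":0,"az":0,"x":-4,"y":-8,"z":-16,"fingers":0},{"ax":0,"ay":0,"az":0,"x":-6,"y":-6,"z":-22,"fingers":1},{"ax":0,"ay":0,"az":0,"x":-6,"y":-2,"z":-25,"fingers":1},{"ax":0,"ay":0,"az":0,"x":-6,"y":1,"z":-25,"fingers":1},{"ax":0,"ay":0,"az":0,"x":-6,"y":1,"z":-25,"fingers":1},{"ax":0,"ay":0,"az":0,"x":-6,"y":1,"z":-25,"fingers":1},{"ax":0,"ay":0,"az":0,"x":-6,"y":1,"z":-25,"fingers":1}]'
python3 - <<'E'
from h import *
w=cam('wrist');save(w,'w14.png',(170,60,400,270),3.3);s=cam('side');save(s,'s14.png',(175,150,345,320),4)
E
```

```text
clock: 35.05
eef_pos: [0.4687, -0.3404, 0.2868]
eef_rot: [-3.141, 0.001, -0.091]
contact_force: [-0.5, -0.2, -0.0]
opening: 0.0855
```

View pics/w14.png

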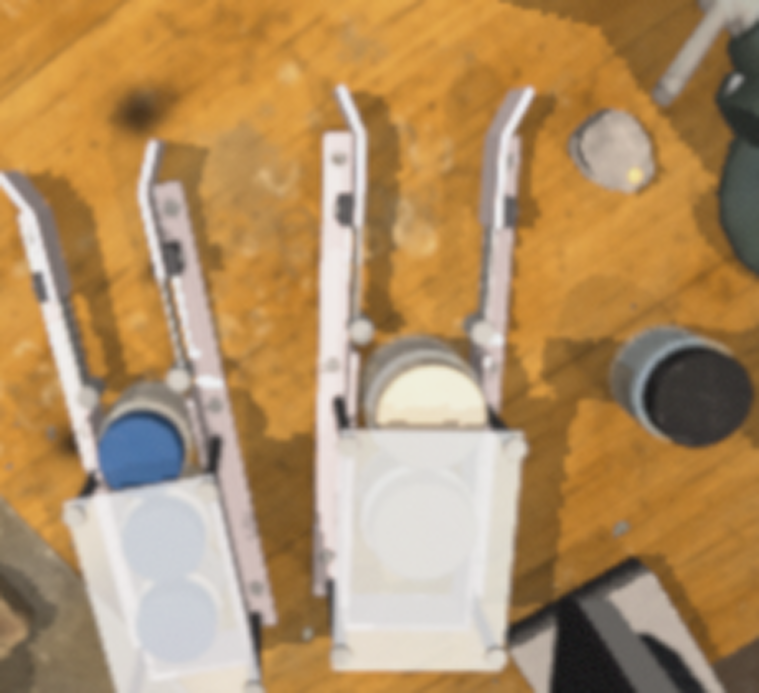

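View pics/s14.png

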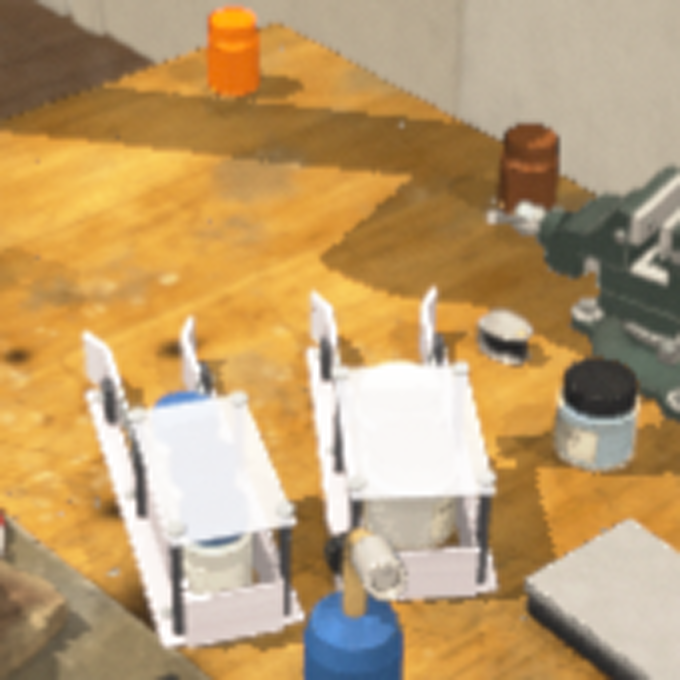

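The nubs are closed behind the last blue jar at (140,455) and behind the last cream jar at (428,395). Both rows are upright and touching under the roofs, and the black-capped jar and loupe haven't moved.

```bash
python3 -c "
from bench import finish_job
print(finish_job())"
```

```text
the job is handed in; nothing more can be done
None
```

All five jars are put away: three blue-capped jars in the narrow rail and two cream-capped jars in the wide rail. I handed the job in at about 35 s on the robot's clock, with the gripper clear of everything.

- **Method:** I set each jar upright in its rail's flared mouth and pushed the row along with closed fingers until the clip clicked behind the last jar. Pushing force read about 8 to 16 N at the clicks and was down to 3 N or less by the end of each final push.
- **Last checks:** The wrist and side pictures show both clips closed behind the last jar, with every jar upright and each row touching. The black-capped jar, the loupe and the orange and brown look-alikes are where they were.
- **Disagreements:** One push reading, at the second blue jar's click, was about 16 N sideways with 10 N upward, above the stated 4 to 12 N. No check failed.

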